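# Spot the horn blank, then hold the gear cover at its mark

### The arm

A 6-joint arm with a two-finger parallel gripper is mounted at the origin on the work surface. World frame = base frame: x ahead of the robot, y to its left, z up, the work surface at z = 0. Lengths are in m, angles in degrees, forces in N, time in s.
With the tool pointing down it reaches from about 0.35 to 0.875 m from the base axis. Payload 4.2 kg.
Tool frame: the origin (TCP) lies at the very end of the fingers, on their centre line; the grasp point (between the pads) lies 19 mm behind it; z points along the fingers, y is the line along which they close (so a half turn about z gives the same grasp; the last joint's range is limited). The gripper opens to 87 mm and grips with 3 to 60 N. Pads are 19 mm wide; open, the fingers measure 117 mm over their backs; the gripper's body (75 mm by 190 mm) begins 51 mm behind the grasp point.
Start: joints at [89.473, 22.042, 0.453, 0, -68.411, -14.817], TCP at [0.165, 0.603, 0.223] pointing down, gripper open.
Joint ranges: [-179.83, 179.83], [-69.29, 118.12], [-61.27, 80.66], [-181.25, 117.63], [-171.15, -9.14], [-177.46, 177.46]. Speed limits (degrees/s): [159.86, 159.86, 180, 180, 180, 180].

### API

Orientations are given as a 3x3 rotation matrix whose columns are the frame's x, y, z axes.
In Python, from station import sense, cams, r gives the robot as it stands. The module is installed in compiled form; this text tells all that it offers.
- The arm moves only by the tool step_arm, never from a script. Its argument "targets" is text: rows parted by semicolons, each of 4 numbers parted by spaces: the shift along the tool's x, y, z in cm, then the turn about the tool's z in degrees. In form: x y z turn; .... A call has 1 to 12 rows; each row shifts and turns the commanded pose from where the row before left it, along the tool's axes as they then stand; what a row does not reach is not made up. A row lasts 1/12 s, in which the tool goes at most 41.7 mm and 7.16 degrees, less where a joint would pass 70% of its speed; a pose out of reach is approached as far as the arm can. A call with a gripper value outside its range is refused whole. "claw" is the finger opening in cm, from 0 to 8.7, set as the call begins (left out, the last holds). The fingers move at their own pace and stop on an object; the grip force is fixed at half the most. Time passes only in rows, so rows that do not move let the fingers close. It gives the time, the measured TCP pose, the force, the opening and the grip force at its end, in the units of the state.
- sense(): the state, without advancing time (a new reading comes with each control period).
- cams.capture(name): name is "scene" or "top" or "wrist"; returns a dict with "frame" (400x640x3 uint8, blue, green, red), "vertical_fov" (degrees; the focal length in pixels is half the picture's height over the tangent of half this angle, whatever the lens; pixels are square), "cx", "cy" (the principal point, pixels), "eye" and "rotation" of the camera in the world; the wrist camera has in their place "tool_from_camera" (4x4, takes a point from camera to tool coordinates, whose origin is the TCP and whose axes are the flange's). Camera axes: x right, y down, z forward; pixel columns grow to the right and rows downward; lengths in m; the calibration is good to about 2 mm. The wrist camera is an equidistant fisheye: a pixel r from the principal point sees the ray r / f radians off the axis. A picture is of the moment at which its call begins: read the wrist's pose just before it. There is no depth.
- r.finish_job(): hands the job in; it is judged then, once.
The state is a dict: "time_s": time; "joints": joint angles; "joint_velocities": joint speeds; "effort": joint torques, N m; "tcp_pos": TCP position; "ee_rot": TCP orientation; "wrist_force": force on the tool from outside, world axes, zero at the start; "moment": the same for the moment, N m; "gripper_width": opening from 0.0 (shut) to 1.0 (fully open); "gripper_force": force on a finger pad.
Only numpy, scipy, OpenCV 4.12 (cv2) and the standard library are available. Lean on these libraries where they do the work, as an engineer would, in place of code of your own. Each camera call takes 0.05 s, during which the arm holds its last target. There are 200 camera calls.

### The job

Set up the small spotting machine on the workshop bench: by its black knob, slide the carrier until the needle stands over the middle of the red dot, stop there for a second, then move on until the needle stands over the middle of the blue dot and leave the carrier there. Then lift the sprung green gear cover by its steel bar until its yellow pin is level with the orange mark beside it, and keep it held still there with the gripper: the job finishes while you are holding the cover open, so that the gears can be greased. Do not shift the orange mark or the other things on the bench.

Things in the scene. Friction and masses are not known exactly. Their poses are not given: they have to be found in the camera images.
- machine: Spotting machine, fixed to the bench: grey base plate 220 (x) x 400 (y) x 20 mm with a green gear housing (150 x 120 mm, top 110 mm above the bench) on its -y half and a two-way sliding carrier on its +y half. Origin: centre of the base's underside, on the bench. Its -x side faces the robot, z is up; it stands turned by up to 0.25 rad.
- slide_x (a joint): Lower slide of the carrier, moves along the machine's x axis; value in m, 0 at mid travel, +-0.045 at the stops. Stays where it is left (friction about 1.5 N).
- slide_y (a joint): Upper slide of the carrier, rides on the lower one and moves along the machine's y axis; value in m, 0 at mid travel, +-0.040 at the stops. Stays where it is left (friction about 1.5 N).
- knob_top (a point): Centre of the top of the black upright knob on the carrier: 20 mm diameter, stands 46 mm above the aluminium carrier plate (plate top 54 mm, knob top 100 mm above the bench). Moves with the carrier; axes as the machine's. The knob stands 120 mm (+y) and -50 mm (x) from the red dot, 85 mm (+y) and -6 mm (x) from the blue dot.
- red_dot (a point): Centre of the red dot, 14 mm across, on the white horn blank fixed on the carrier; top face 60 mm above the bench. Moves with the carrier.
- blue_dot (a point): Centre of the blue dot, 14 mm across, on the same blank; 44 mm (-x) and 35 mm (+y) from the red dot in the machine's axes. Moves with the carrier.
- needle_tip (a point): Tip of the fixed needle, which slants down from a red-and-steel arm (7 to 8 mm thick, at most 104 mm above the bench) that reaches from the gear housing towards the machine's +y; the tip ends 5 mm above the blank.
- cover (a joint): Angle in rad of the green gear cover: 0 shut, grows as the robot-side edge rises, stop at 1.3. A spring and the weight (about 0.3 kg) pull it shut: about 3 N at the bar when shut, 4 to 5 N when half open; it snaps shut if let go.
- cover_hinge (a point): Middle of the cover's hinge axis, 112 mm above the bench at the housing's far (+x) edge; the axis runs along the machine's y. The cover is 152 mm long (from here towards the machine's -x) and 124 mm wide.
- cover_bar (a point): Middle of the steel bar of the cover: a round bar 10 mm thick, parallel to the machine's y, 80 mm between its two posts, its centre line 38 mm above the cover's upper face and 138 mm from the hinge axis along the cover (42 mm above the hinge axis when shut) and 8 mm to +y of cover_hinge. Moves with the cover. The bar is round and can turn in a gripper that stays upright.
- yellow_pin (a point): Yellow ball, 10 mm, at the end of a pin that sticks out of the cover's -y side near its robot-side corner: 148 mm from the hinge axis, 73 mm to the -y side of the cover's middle. Moves with the cover, axes turn with it.
- mark_tip (a point): Middle of the orange mark (34 x 7 x 10 mm) at the end of a dark swinging finger outside the cover's -y side, pivoted on the same hinge axis: 148 mm from the axis, 13 mm further to -y than the yellow pin. It is set at a different angle each time and must not be pushed. Its axes turn with the finger.
- mark (a joint): Angle in rad of the orange mark about the cover's hinge axis, counted like joint cover: the cover is at the mark when the two are equal. Between 0.4 and 0.8.
- grease_tin: Small blue round tin, 60 mm across, 45 mm high, standing in front of the machine; a bystander, to be left alone.
- screwdriver: Screwdriver lying in front of the machine; a bystander, to be left alone.
- horn_tip: Curved dark horn tip with a white butt, about 140 mm long, lying behind the machine; a bystander, to be left alone.
- brush: Brush lying behind the machine; a bystander, to be left alone.
- polish_jar: Amber jar, 68 mm across, 85 mm high, standing to the -y side of the gear housing; a bystander, to be left alone.
- water_bottle: Clear bottle, 64 mm across, 190 mm high, standing on the right, nearer the robot than the machine; a bystander, to be left alone.
- hammer: Hammer lying to the +y side of the machine; a bystander, to be left alone.

How it is judged:
By the outcome, as a careful person would: the job done as asked, in the order asked, and still so for the second after the job is handed in, while the arm keeps its last pose, push and grip.
It also fails if it takes over 54 s, if anything falls off the work surface, if the arm or the gripper's body presses on something with over 40 N, if the wrist force passes 120 N, or if a joint passes its speed limit or range.

## Working session

There is one attempt and no reset: what is moved stays moved. The work goes in short steps, Python scripts to look and compute and a tool call to move; the robot and the scene stay as the last step left them, time stands still between calls to the robot, and variables do not carry over. Pictures are saved under pics/ and viewed, at most 10 in all, crops included, and the job is handed in when it is done.

Besides the shell and the picture viewer there is one more tool, called after "Request:" as name(argument=value, ...) on one line, values as JSON. step_arm: Moves the arm, as the interface text tells. Its arguments: {"type":"object","properties":{"targets":{"type":"string"},"claw":{"type":"number"}},"required":["targets"]}

```bash
mkdir -p pics
cat > h.py <<'E'
import numpy as np, cv2
from station import sense, cams, r
def cap(n,save=None):
    s=sense(); c=cams.capture(n)
    if n=="wrist":
        T=np.array(c["tool_from_camera"]);R=np.array(s["ee_rot"])
        c["eye"]=R@T[:3,3]+np.array(s["tcp_pos"]);c["rotation"]=R@T[:3,:3]
    c["fish"]=n=="wrist"
    c["f"]=200/np.tan(np.radians(c["vertical_fov"])/2)
    if save: cv2.imwrite("pics/"+save,c["frame"])
    return c
def ray(c,u,v):
    d=np.array([u-c["cx"],v-c["cy"]])/c["f"]
    if c["fish"]:
        a=np.hypot(*d); v=np.r_[d/a*np.sin(a),np.cos(a)]
    else: v=np.r_[d,1]
    v=np.array(c["rotation"])@v
    return np.array(c["eye"]),v/np.linalg.norm(v)
def onz(c,u,v,z):
    e,d=ray(c,u,v); return e+d*(z-e[2])/d[2]
def proj(c,P):
    p=np.array(c["rotation"]).T@(np.array(P)-np.array(c["eye"]))
    if c["fish"]:
        q=np.hypot(p[0],p[1]); k=np.arctan2(q,p[2])/q
    else: k=1/p[2]
    return np.array([c["cx"],c["cy"]])+c["f"]*k*p[:2]
E
python3 - <<'E'
from h import *
import pickle
for n in("scene","top"):
    c=cap(n,n+"0.png"); pickle.dump(c,open(n+"0.pkl","wb")); print(n,c["eye"],c["f"],c["rotation"])
E
```

```text
scene [1.30065687 0.9203966  0.90980914] 497.2982891708291 [[-0.77544352  0.36563542 -0.51477965]
 [ 0.63126909  0.43129    -0.6445838 ]
 [-0.01366335 -0.82480281 -0.56525537]]
top [0.35934233 0.02443049 1.22452563] 428.4210996583454 [[ 0.00565841 -0.98559894  0.16900509]
 [-0.99996118 -0.00671854 -0.00570157]
 [ 0.00675493 -0.16896627 -0.98559869]]
```

```bash
ls pics
```

```text
scene0.png
top0.png
```

View pics/top0.png

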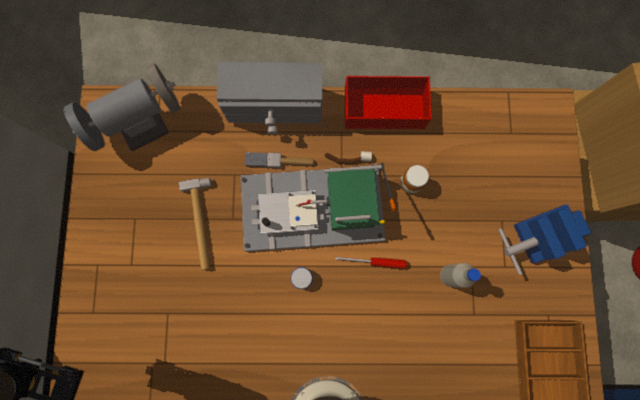

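View pics/scene0.png

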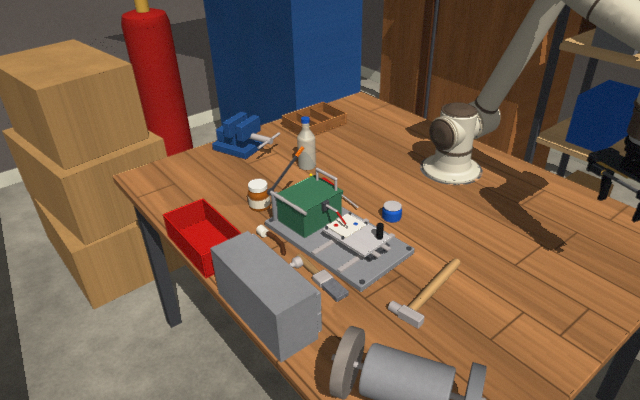

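Top view: machine base about (242..386, 165..251), housing at right (330..382), knob near (265,222), blank near (302,210), mark near (392,204). Scene: machine around (340,220), mark at (299,151). I'll enlarge both.

Run:
```python
import cv2,numpy as np
a=cv2.imread("pics/top0.png")[155:265,235:435]; cv2.imwrite("pics/tc.png",cv2.resize(a,None,fx=4,fy=4,interpolation=cv2.INTER_CUBIC))
a=cv2.imread("pics/scene0.png")[140:290,255:420]; cv2.imwrite("pics/sc.png",cv2.resize(a,None,fx=4,fy=4,interpolation=cv2.INTER_CUBIC))
```

```text
(no output)
```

View pics/tc.png

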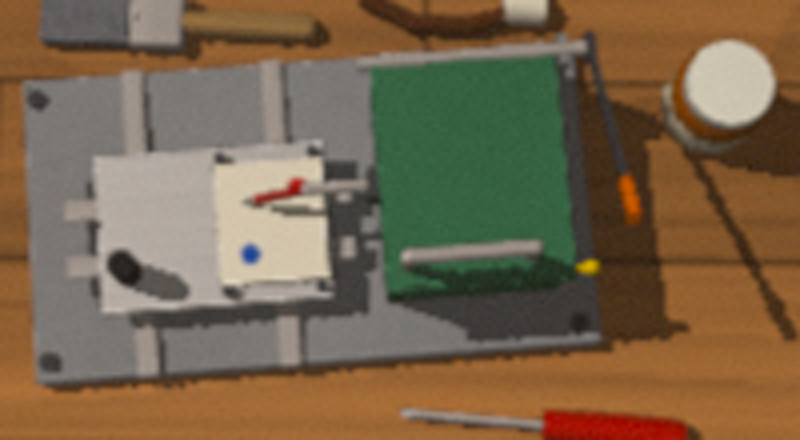

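View pics/sc.png

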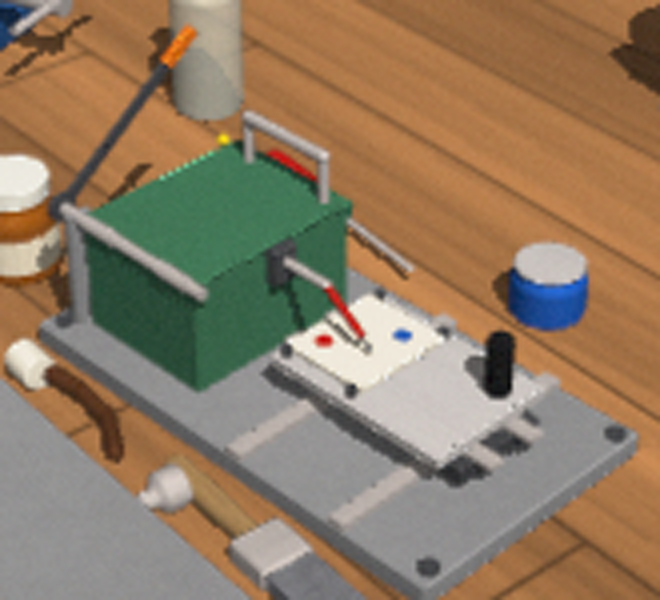

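```bash
cat > fit.py <<'E'
from h import *
import pickle
from scipy.optimize import least_squares
C={n:pickle.load(open(n+"0.pkl","rb")) for n in("top","scene")}
def px(n,u,v):
    o=(235,155) if n=="top" else (255,140); return np.array([(u+.5)/4-.5+o[0],(v+.5)/4-.5+o[1]])
# params: X,Y,yaw, kx,ky (knob local), hx,hy, mark, nx,ny
obs=[("top",25,83,"c++"),("top",37,383,"c-+"),("top",600,340,"c--"),("scene",636,436,"c-+"),("scene",420,588,"c++"),
("top",251,254,"blue"),("scene",402,335,"blue"),("scene",324,340,"red"),("scene",499,338,"knob"),
("top",248,204,"needle"),("scene",366,349,"needle"),("top",588,267,"pin"),("scene",224,139,"pin"),
("top",628,197,"mark"),("scene",180,46,"mark"),("top",406,258,"b+"),("top",538,246,"b-"),("scene",247,119,"b-"),("scene",325,157,"b+")]
def local(p,k):
    kx,ky,hx,hy,m,nx,ny=p[3:]
    s={'+':1,'-':-1}
    if k[0]=="c": return [.11*s[k[1]],.2*s[k[2]],.02]
    if k=="knob": return [kx,ky,.1]
    if k=="blue": return [kx+.006,ky-.085,.06]
    if k=="red": return [kx+.05,ky-.12,.06]
    if k=="needle": return [nx,ny,.065]
    if k=="pin": return [hx-.148,hy-.073,.112]
    if k=="mark": return [hx-.148*np.cos(m),hy-.086,.112+.148*np.sin(m)]
    if k[0]=="b": return [hx-.138,hy+.008+.04*s[k[1]],.154]
def world(p,l):
    c,s=np.cos(p[2]),np.sin(p[2]); return np.array([p[0]+c*l[0]-s*l[1],p[1]+s*l[0]+c*l[1],l[2]])
def res(p): return np.concatenate([proj(C[n],world(p,local(p,k)))-px(n,u,v) for n,u,v,k in obs])
r0=least_squares(res,[.6,.05,0,-.03,.1,.07,-.09,.6,0,0.03],loss="soft_l1",f_scale=.7); p=r0.x
if __name__=="__main__":
    print(np.round(p,4)); 
    for o,e in zip(obs,res(p).reshape(-1,2)): print(o[0],o[3],np.round(e,1))
    for k in("knob","blue","red","needle","pin","mark"): print(k,np.round(world(p,local(p,k)),4))
E
python3 fit.py
```

```text
[ 0.5729  0.0433  0.0788 -0.0401  0.1297  0.0792 -0.1072  0.6293 -0.0016
  0.042 ]
top c++ [-0.6 -1.5]
top c-+ [-0.4 -0.5]
top c-- [ 0.8 -0. ]
scene c-+ [ 0.5 -2. ]
scene c++ [ 0.2 -1. ]
top blue [-1. -1.]
scene blue [-0.  -0.6]
scene red [-0.2 -0.6]
scene knob [ 0.3 -0.7]
top needle [-0.1 -0.5]
scene needle [ 0.3 -1. ]
top pin [ 0.2 -0.3]
scene pin [-0.1 -0.8]
top mark [-0.4  0.3]
scene mark [-0.  -0.8]
top b+ [ 0.1 -0.9]
top b- [-1.4 -0.1]
scene b- [ 0.4 -1.6]
scene b+ [-0.3 -1.1]
knob [0.5227 0.1695 0.1   ]
blue [0.5354 0.0852 0.06  ]
red [0.582  0.0538 0.06  ]
needle [0.568  0.0851 0.065 ]
pin [ 0.5185 -0.1417  0.112 ]
mark [ 0.5478 -0.1524  0.1991]
```

Run:
```python
from fit import *
s=sense(); R=np.array(s["ee_rot"]); print(R.round(3),s["tcp_pos"],s["gripper_width"])
yaw=p[2]; print("tool x yaw",np.degrees(np.arctan2(R[1,0],R[0,0])),"tool y yaw",np.degrees(np.arctan2(R[1,1],R[0,1])),"mach x yaw",np.degrees(yaw))
print("knob offs tool cm",100*R.T@(world(p,local(p,"knob"))-s["tcp_pos"]))
c=cap("wrist"); print(np.round(c["tool_from_camera"],3),c["f"])
```

```text
[[ 0.964 -0.265 -0.   ]
 [-0.265 -0.964 -0.002]
 [ 0.     0.002 -1.   ]] [0.16521424 0.60220223 0.22155055] 0.9979803280247452
tool x yaw -15.35125318008469 tool y yaw -105.35126728998942 mach x yaw 4.514857875507244
knob offs tool cm [45.92854874 32.23981752 12.22569858]
[[-0.001 -0.957 -0.288  0.08 ]
 [ 1.    -0.    -0.001  0.   ]
 [ 0.001 -0.288  0.957 -0.163]
 [ 0.     0.     0.     1.   ]] 309.70691628693146
```

```bash
cat > plan.py <<'E'
from fit import *
def plan(target,turn=0,n=1):
    s=sense(); R=np.array(s["ee_rot"]); d=(np.array(target)-s["tcp_pos"])/n; rows=[]
    for i in range(n):
        a=np.radians(turn/n*i); c,q=np.cos(a),np.sin(a)
        Ri=R@np.array([[c,-q,0],[q,c,0],[0,0,1]]); v=100*Ri.T@d
        rows.append("%.2f %.2f %.2f %.1f"%(*v,turn/n))
    print("; ".join(rows))
E
python3 -c "
from plan import *
plan([.523,.169,.2],70.2,15)"
```

```text
3.06 2.15 0.15 4.7; 3.23 1.90 0.15 4.7; 3.37 1.63 0.15 4.7; 3.50 1.35 0.15 4.7; 3.59 1.06 0.15 4.7; 3.67 0.76 0.15 4.7; 3.72 0.46 0.15 4.7; 3.74 0.15 0.15 4.7; 3.74 -0.15 0.15 4.7; 3.72 -0.46 0.15 4.7; 3.67 -0.76 0.15 4.7; 3.59 -1.06 0.15 4.7; 3.50 -1.35 0.15 4.7; 3.37 -1.63 0.15 4.7; 3.23 -1.90 0.15 4.7
```

Request:
step_arm(targets="3.1 2.1 0.1 4.7; 3.2 1.9 0.1 4.7; 3.4 1.6 0.1 4.7; 3.5 1.3 0.1 4.7; 3.6 1.1 0.1 4.7; 3.7 0.8 0.1 4.7; 3.7 0.5 0.1 4.7; 3.7 0.2 0.1 4.7; 3.7 -0.2 0.1 4.7; 3.7 -0.5 0.1 4.7; 3.7 -0.8 0.1 4.7; 3.6 -1.1 0.1 4.7", claw=6)

```text
time_s: 1.15
tcp_pos: [0.4525, 0.2549, 0.2105]
ee_rot: [[0.31, -0.951, -0.0], [-0.951, -0.31, 0.0], [-0.0, 0.0, -1.0]]
wrist_force: [0.0, 0.1, 0.3]
gripper_width: 0.691
gripper_force: 0.0
```

Request:
step_arm(targets="3.5 -1.3 0.2 4.7; 3.4 -1.6 0.2 4.7; 3.2 -1.9 0.2 4.4; 0 0 0 0; 0 0 0 0")

```text
time_s: 1.57
tcp_pos: [0.5229, 0.1676, 0.2038]
ee_rot: [[0.074, -0.997, -0.001], [-0.997, -0.074, -0.001], [0.001, 0.001, -1.0]]
wrist_force: [-0.2, 0.5, 1.5]
gripper_width: 0.686
gripper_force: 0.0
```

Run:
```python
from fit import *
import pickle
s=sense(); R=np.array(s["ee_rot"]);print(s["tcp_pos"],R.round(3),s["wrist_force"])
c=cap("wrist"); pickle.dump(c,open("w1.pkl","wb"))
print(c["cx"],c["cy"])
im=c["frame"]
for k in("knob","blue","red","needle"): print(k,proj(c,world(p,local(p,k))).round(1))
cv2.imwrite("pics/w1.png",cv2.resize(im,(800,500),interpolation=cv2.INTER_CUBIC))
```

```text
[0.52292701 0.16756223 0.20375481] [[ 0.074 -0.997 -0.001]
 [-0.997 -0.074 -0.001]
 [ 0.001  0.001 -1.   ]] [-0.18201967  0.48029365  1.52131447]
320.83294567088024 199.86202880945228
knob [321.7 201.3]
blue [315.  105.9]
red [269.8  72.1]
needle [281.1 103.8]
```

View pics/w1.png

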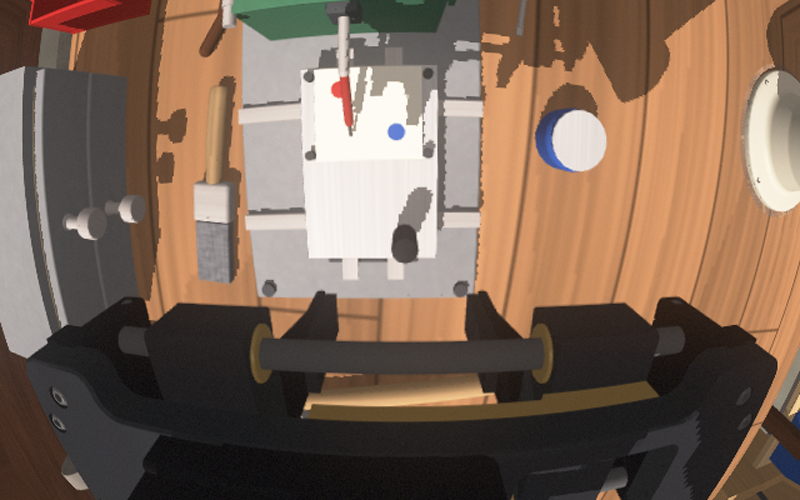

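The wrist view shows the knob top at full-frame px (323,200), blue dot (317,105), needle tip (280,106) and red dot (270,72), close to prediction. Descending on the knob.

Request:
step_arm(targets="-0.1 0 2.5 0; -0.1 0 2.5 0; 0 0 2.5 0; 0 0 2.5 0; 0 0 2 0; 0 0 1.6 0; 0 0 0 0")

```text
time_s: 2.2
tcp_pos: [0.5192, 0.1714, 0.0653]
ee_rot: [[0.08, -0.997, -0.006], [-0.997, -0.08, -0.003], [0.003, 0.007, -1.0]]
wrist_force: [-1.3, -0.4, -0.4]
gripper_width: 0.688
gripper_force: 0.0
```

Request:
step_arm(targets="0 0 0 0; 0 0 0 0; 0 0 0 0; 0 0 0 0; 0 0 0 0; 0 0 0 0; 0 0 0 0; 0 0 0 0", claw=0.5)

```text
time_s: 2.87
tcp_pos: [0.5219, 0.1712, 0.0688]
ee_rot: [[0.077, -0.997, -0.0], [-0.997, -0.077, -0.0], [0.0, 0.0, -1.0]]
wrist_force: [-2.4, 0.6, 2.9]
gripper_width: 0.222
gripper_force: 30.0
```

```bash
cat > dots.py <<'E'
from fit import *
def cent(im,m):
    n,l,st,ce=cv2.connectedComponentsWithStats(m.astype(np.uint8)); return [(int(st[i,4]),ce[i].round(1)) for i in range(1,n) if st[i,4]>25]
def look(name):
    s=sense();c=cap("wrist");b,g,r_=[c["frame"][...,i].astype(int) for i in range(3)]
    roi=np.zeros(b.shape,bool);roi[:240,180:420]=1
    print("tcp",np.round(s["tcp_pos"],4),"w",s["gripper_width"],"F",s["gripper_force"],np.round(s["wrist_force"],1))
    print("blue",cent(c,roi&(b>r_+60)&(b>g+30)),"red",cent(c,roi&(r_>g+90)&(r_>b+90)))
    return c
E
python3 - <<'E'
from dots import *
import pickle
c=look("w2");pickle.dump(c,open("w2.pkl","wb"))
for k in("knob","blue","red","needle"): print(k,proj(c,world(p,local(p,k))).round(1))
cv2.imwrite("pics/w2.png",cv2.resize(c["frame"][:260,170:430],None,fx=2.3,fy=2.3,interpolation=cv2.INTER_CUBIC))
E
```

```text
tcp [0.5219 0.1712 0.0688] w 0.22239271133402125 F 29.999058530665934 [-2.4  0.6  2.9]
blue [] red [(707, array([232.4,  37.1]))]
knob [321.3 275. ]
blue [310.   96.5]
red [231.3  39.2]
needle [249.2  93.1]
```

View pics/w2.png

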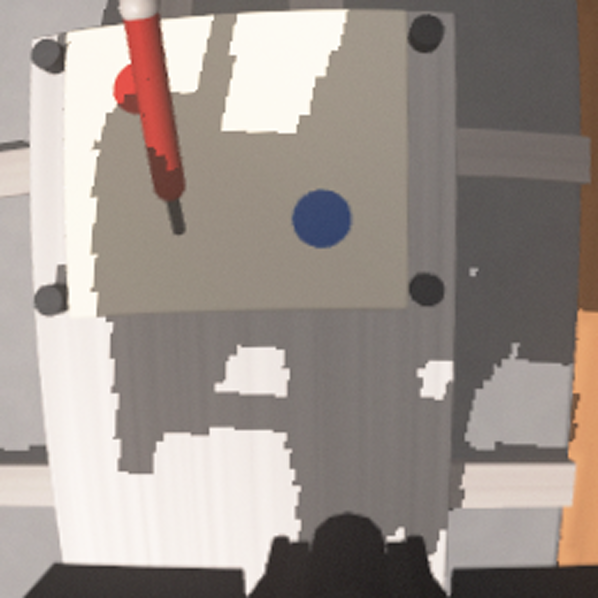

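Gripped knob; blue dot at full px (309.8,94.8), needle tip at (247.8,101), red partly behind the arm.

Run:
```python
from dots import *
import pickle
c=pickle.load(open("w2.pkl","rb")); s=sense(); R=np.array(s["ee_rot"])
B=onz(c,309.8,94.8,.06); N=onz(c,247.8,101,.065)
k=np.array(s["tcp_pos"])
v=(B-k)[:2]; print("B",B,"N",N,"dist knob-blue",np.hypot(*v),"yaw",np.degrees(np.arctan2(v[1],v[0])-np.arctan2(-.085,.006)))
for y in(p[2],np.radians(4.0)):
    cy,sy=np.cos(y),np.sin(y); red=B+np.array([cy*.044+sy*.035,sy*.044-cy*.035,0])
    print("red",red,proj(c,red),"left edge",proj(c,red+[.007,0,0]))
    dR=N-red; dB=N-B
    print("toRed tool cm",100*R.T@dR,"red->blue",100*R.T@(red-B), "mach",dR,dB)
```

```text
B [0.53554292 0.08426783 0.06      ] N [0.56854231 0.08942907 0.065     ] dist knob-blue 0.08800661217077764 yaw 4.854628083613737
red [0.58216151 0.05284001 0.06      ] [231.16225576  37.6364302 ] left edge [219.45854148  37.98738011]
toRed tool cm [-3.75338228  1.07441663 -0.5001661 ] red->blue [ 3.49471056e+00 -4.40420209e+00 -1.42953279e-03] mach [-0.01361919  0.03658906  0.005     ] [0.03299939 0.00516124 0.005     ]
red [0.58187722 0.05242237 0.06      ] [231.70985287  36.9274681 ] left edge [219.99540834  37.27733171]
toRed tool cm [-3.79281666  1.04283589 -0.50018779] red->blue [ 3.53414494e+00 -4.37262136e+00 -1.40783741e-03] mach [-0.01333491  0.0370067   0.005     ] [0.03299939 0.00516124 0.005     ]
```

Request:
step_arm(targets="-0.5 0.1 0 0; -0.6 0.2 0 0; -0.7 0.2 0 0; -0.7 0.2 0 0; -0.6 0.2 0 0; -0.4 0.1 0 0; -0.25 0.07 0 0; 0 0 0 0; 0 0 0 0; 0 0 0 0")

```text
time_s: 3.75
tcp_pos: [0.5085, 0.2085, 0.0688]
ee_rot: [[0.078, -0.997, 0.0], [-0.997, -0.078, 0.001], [-0.001, -0.0, -1.0]]
wrist_force: [-1.7, 1.0, 3.8]
gripper_width: 0.221
gripper_force: 30.0
```

Run:
```python
from dots import *
import pickle
c=look("w3");pickle.dump(c,open("w3.pkl","wb"))
cv2.imwrite("pics/w3.png",cv2.resize(c["frame"][:240,150:400],None,fx=2.4,fy=2.4,interpolation=cv2.INTER_CUBIC))
```

```text
tcp [0.5085 0.2085 0.0688] w 0.22051375321128164 F 29.99992805533111 [-1.7  1.   3.8]
blue [] red [(151, array([222.1,   7.9])), (265, array([231.2,  35.9]))]
```

View pics/w3.png

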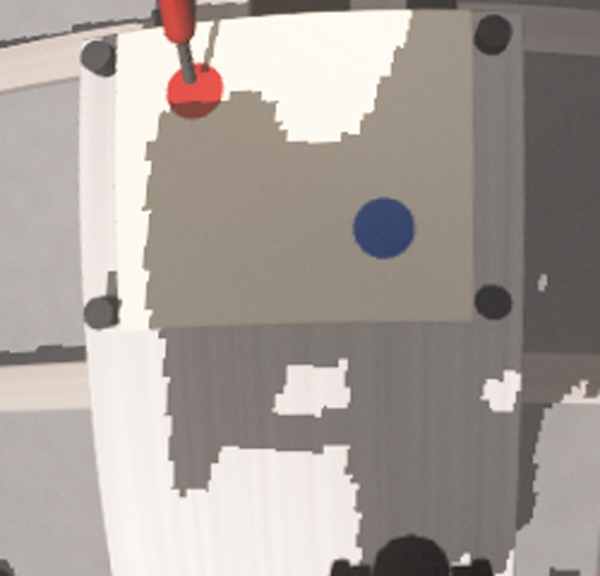

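Needle tip at full px (229.2,32.9), red dot centre (231.2,37.6).

Run:
```python
from dots import *
import pickle
c=pickle.load(open("w3.pkl","rb")); R=np.array(sense()["ee_rot"])
A=onz(c,231.2,37.7,.06); N=onz(c,229.2,32.9,.065);B=onz(c,384/2.4+150,228/2.4,.06)
print(N,A,"move tool mm",1000*R.T@(N-A),"red->blue",1000*R.T@(A-B))
print("needle before .5685 .0894 -> proj",proj(c,[.5685,.0894,.065]))
```

```text
[0.56862946 0.088445   0.065     ] [0.56875949 0.09015172 0.06      ] move tool mm [ 1.68848848  0.26120043 -5.00105659] red->blue [ 3.49904849e+01 -4.41093313e+01 -1.10571123e-02]
needle before .5685 .0894 -> proj [229.26344944  34.52724607]
```

Request:
step_arm(targets="0.06 0.02 0 0; 0.06 0 0 0; 0 0 0 0; 0 0 0 0; 0 0 0 0; 0 0 0 0; 0 0 0 0; 0 0 0 0; 0 0 0 0; 0 0 0 0")

```text
time_s: 4.63
tcp_pos: [0.5087, 0.2067, 0.0687]
ee_rot: [[0.078, -0.997, 0.0], [-0.997, -0.078, -0.0], [0.0, -0.0, -1.0]]
wrist_force: [-0.0, 1.5, 5.5]
gripper_width: 0.217
gripper_force: 30.0
```

Request:
step_arm(targets="0 0 0 0; 0 0 0 0; 0 0 0 0; 0 0 0 0; 0 0 0 0; 0 0 0 0; 0 0 0 0; 0 0 0 0; 0 0 0 0; 0 0 0 0")

```text
time_s: 5.47
tcp_pos: [0.5087, 0.2067, 0.0687]
ee_rot: [[0.078, -0.997, 0.0], [-0.997, -0.078, -0.0], [0.0, -0.0, -1.0]]
wrist_force: [-0.6, 1.2, 4.3]
gripper_width: 0.219
gripper_force: 30.0
```

Run:
```python
from dots import *
import pickle
c=look("w4");pickle.dump(c,open("w4.pkl","wb"))
t=pickle.load(open("w3.pkl","rb"))
a=cv2.resize(c["frame"][10:60,200:270],None,fx=7,fy=7,interpolation=cv2.INTER_CUBIC)
cv2.imwrite("pics/w4.png",a)
```

```text
tcp [0.5087 0.2067 0.0687] w 0.21856964215063862 F 29.99982708133757 [-0.6  1.2  4.3]
blue [] red [(183, array([221.5,   9.3])), (220, array([231.5,  35.5]))]
```

View pics/w4.png

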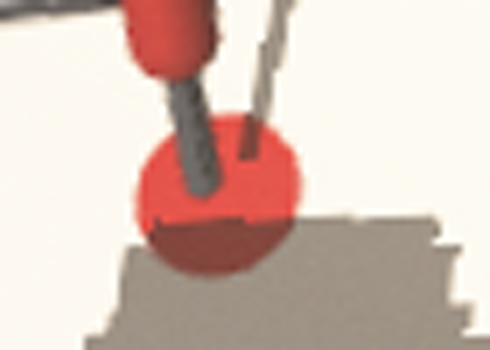

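Red dot centre at full px (230.8,37.4), needle tip at (229.1,36.6).

Run:
```python
from dots import *
import pickle
c=pickle.load(open("w4.pkl","rb")); R=np.array(sense()["ee_rot"])
A=onz(c,200-.43+218.5/7,10-.43+195/7,.06)
for v in(187,193):
    N=onz(c,200-.43+204/7,10-.43+v/7,.065); print(N,A,"move tool mm",1000*R.T@(N-A))
```

```text
[0.56883614 0.08862743 0.065     ] [0.56913791 0.08818728 0.06      ] move tool mm [-0.46222267  0.26495475 -5.00009388]
[0.56878829 0.08912801 0.065     ] [0.56913791 0.08818728 0.06      ] move tool mm [-0.96501075  0.27376459 -5.00010044]
```

Within about 0.7 mm and held for over a second. On to blue.

Request:
step_arm(targets="0.2 -0.3 0 0; 0.4 -0.5 0 0; 0.5 -0.7 0 0; 0.6 -0.7 0 0; 0.6 -0.7 0 0; 0.5 -0.6 0 0; 0.4 -0.5 0 0; 0.24 -0.38 0 0; 0 0 0 0; 0 0 0 0; 0 0 0 0; 0 0 0 0")

```text
time_s: 6.52
tcp_pos: [0.5551, 0.1755, 0.0687]
ee_rot: [[0.078, -0.997, 0.001], [-0.997, -0.078, -0.0], [0.0, -0.001, -1.0]]
wrist_force: [1.7, -1.7, 5.4]
gripper_width: 0.217
gripper_force: 30.0
```

Run:
```python
from dots import *
import pickle
c=look("w5");pickle.dump(c,open("w5.pkl","wb")); P=proj(c,[.5688,.0889,.065]); print(P)
a=cv2.resize(c["frame"][70:120,280:350],None,fx=7,fy=7,interpolation=cv2.INTER_CUBIC)
cv2.imwrite("pics/w5.png",a)
```

```text
tcp [0.5551 0.1755 0.0687] w 0.21716147378774311 F 30.00035096425563 [ 1.7 -1.7  5.4]
blue [] red [(296, array([230.9,  34.5]))]
[309.32077368  94.95219931]
```

View pics/w5.png

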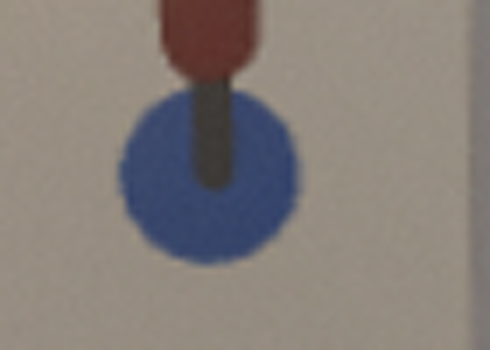

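Needle tip (213,182) sits within about 0.5 mm of the blue dot centre (209,175) in the crop. Releasing and rising.

Request:
step_arm(targets="0 0 0 0; 0 0 0 0; 0 0 0 0; 0 0 0 0; 0 0 0 0; 0 0 0 0", claw=6)

```text
time_s: 7.07
tcp_pos: [0.5544, 0.1758, 0.0682]
ee_rot: [[0.078, -0.997, -0.001], [-0.997, -0.078, -0.0], [0.0, 0.001, -1.0]]
wrist_force: [-0.1, -0.5, -0.7]
gripper_width: 0.587
gripper_force: 0.0
```

Run:
```python
from dots import *
import pickle
def bl(c):
    b,g,r_=[c["frame"][...,i].astype(int) for i in range(3)]; m=(b>r_+25)&(b>g+12); m[:60]=0;m[130:]=0;m[:,:270]=0;m[:,350:]=0
    q=max(cent(c,m),key=lambda t:t[0]); return q,onz(c,*q[1],.06)
print(bl(pickle.load(open("w5.pkl","rb")))); c=look("w6"); print(bl(c)); pickle.dump(c,open("w6.pkl","wb"))
```

```text
((411, array([309.4,  95.6])), array([0.56893287, 0.0890395 , 0.06      ]))
tcp [0.5544 0.1758 0.0682] w 0.5873330802421552 F 0.0 [-0.1 -0.5 -0.7]
blue [] red [(306, array([229.1,  34.4]))]
((409, array([308.3,  95.4])), array([0.56882795, 0.08924987, 0.06      ]))
```

Request:
step_arm(targets="0 0 -1.5 0; 0 0 -3 0; 0 0 -3 0; 0 0 -3 0; 0 0 -3 0; 0 0 -2.5 0; 0 0 0 0")

```text
time_s: 7.7
tcp_pos: [0.5577, 0.1769, 0.2351]
ee_rot: [[0.079, -0.997, 0.011], [-0.997, -0.079, 0.005], [-0.004, -0.011, -1.0]]
wrist_force: [0.1, 1.2, 1.0]
gripper_width: 0.69
gripper_force: 0.0
```

Run:
```python
from plan import *
kx,ky,hx,hy,m,nx,ny=p[3:]
b=world(p,[hx-.138,hy+.008,.23]); print(b, sense()["tcp_pos"]); plan(b,0,9)
print("bottle",onz(C["top"],452,278,0))
```

```text
[ 0.52207947 -0.06014858  0.23      ] [0.55767562 0.1768943  0.23508724]
2.59 0.60 0.04 0.0; 2.59 0.60 0.04 0.0; 2.59 0.60 0.04 0.0; 2.59 0.60 0.04 0.0; 2.59 0.60 0.04 0.0; 2.59 0.60 0.04 0.0; 2.59 0.60 0.04 0.0; 2.59 0.60 0.04 0.0; 2.59 0.60 0.04 0.0
bottle [ 0.37333237 -0.35415388  0.        ]
```

Request:
step_arm(targets="1.5 0.3 0 0; 2.6 0.6 0 0; 2.6 0.6 0 0; 2.6 0.6 0 0; 2.6 0.6 0 0; 2.6 0.6 0 0; 2.6 0.6 0 0; 2.6 0.6 0 0; 2.2 0.5 0 0; 1.4 0.3 0 0; 0 0 0 0; 0 0 0 0")

```text
time_s: 8.7
tcp_pos: [0.5191, -0.0616, 0.2275]
ee_rot: [[0.076, -0.997, -0.002], [-0.997, -0.076, 0.0], [-0.0, 0.002, -1.0]]
wrist_force: [-0.3, 0.4, -0.2]
gripper_width: 0.688
gripper_force: 0.0
```

```bash
cat > pm.py <<'E'
from plan import *
import pickle
def pm(name):
    s=sense();c=cap("wrist");pickle.dump(c,open(name+".pkl","wb"))
    h=cv2.cvtColor(c["frame"],cv2.COLOR_BGR2HSV); H,S,V=[h[...,i].astype(int) for i in range(3)]
    print("t",s["time_s"],"tcp",np.round(s["tcp_pos"],4),"w",s["gripper_width"],s["gripper_force"],np.round(s["wrist_force"],1))
    out={}
    for n,lo,hi in(("yellow",26,34),("orange",8,14)):
        M=((H>=lo)&(H<=hi)&(S>215)&(V>110)).astype(np.uint8); M[260:]=0
        k,l,st,ce=cv2.connectedComponentsWithStats(M)
        print(n,sorted([(int(st[i,4]),ce[i].round(1).tolist(),st[i,:4].tolist()) for i in range(1,k) if st[i,4]>15],reverse=True)[:4])
    return c
E
python3 - <<'E'
from pm import *
c=pm("b1")
for k in("pin","mark","b+","b-"): print(k,proj(c,world(p,local(p,k))).round(1))
E
```

```text
t 8.7 tcp [ 0.5191 -0.0616  0.2275] w 0.6879103651338297 0.0 [-0.3  0.4 -0.2]
yellow []
orange []
pin [329.  109.1]
mark [286.3  88.6]
b+ [318.2 255.7]
b- [317.6 162.3]
```

Run:
```python
from pm import *
c=pickle.load(open("b1.pkl","rb")); h=cv2.cvtColor(c["frame"],cv2.COLOR_BGR2HSV)
print(h[109,320:340].tolist()); print(h[88,270:300].tolist()); print(h[180:184,300:345].tolist()[0])
```

```text
[[11, 17, 121], [13, 19, 121], [9, 21, 121], [17, 67, 134], [22, 157, 158], [22, 156, 163], [22, 158, 170], [22, 160, 171], [21, 158, 174], [22, 156, 176], [22, 157, 175], [22, 161, 187], [26, 147, 252], [25, 155, 246], [21, 131, 196], [18, 51, 126], [10, 25, 123], [8, 23, 122], [10, 24, 125], [9, 26, 127]]
[[10, 175, 168], [10, 174, 167], [10, 173, 168], [10, 174, 169], [10, 173, 167], [10, 177, 166], [11, 172, 169], [10, 176, 168], [11, 175, 168], [10, 177, 167], [10, 173, 168], [10, 175, 168], [10, 176, 167], [11, 173, 168], [11, 174, 167], [10, 177, 167], [10, 175, 168], [10, 172, 169], [10, 176, 167], [10, 175, 166], [10, 176, 167], [10, 175, 168], [10, 175, 168], [10, 176, 167], [10, 179, 167], [10, 175, 169], [10, 177, 167], [10, 178, 166], [10, 175, 168], [11, 180, 166]]
[[69, 88, 188], [69, 89, 190], [69, 86, 190], [69, 87, 190], [68, 86, 190], [68, 86, 189], [67, 84, 188], [68, 86, 190], [69, 89, 191], [69, 87, 187], [69, 84, 185], [63, 45, 191], [28, 21, 211], [13, 15, 241], [14, 13, 248], [17, 9, 250], [17, 7, 252], [17, 7, 252], [15, 10, 250], [13, 15, 246], [15, 17, 240], [15, 20, 232], [13, 27, 216], [16, 24, 181], [57, 32, 145], [67, 79, 185], [66, 73, 133], [61, 55, 106], [60, 53, 105], [60, 54, 103], [63, 56, 105], [60, 54, 103], [61, 51, 104], [60, 52, 103], [60, 45, 102], [54, 53, 97], [56, 55, 102], [24, 22, 116], [13, 19, 123], [8, 16, 124], [9, 20, 125], [17, 19, 122], [8, 22, 126], [8, 22, 129], [5, 22, 126]]
```

```bash
sed -i 's/("yellow",26,34),("orange",8,14)/("yellow",19,28),("orange",9,12)/; s/(S>215)&(V>110)/(S>(120 if n=="yellow" else 155))\&(V>100)/' pm.py; sed -i 's/M\[260:\]=0/M[260:]=0;M[:,:200]=0;M[:,440:]=0/' pm.py
python3 - <<'E'
from pm import *
c=pm("b1")
plan(world(p,[p[5]-.138,p[6]+.008,.135]),0,5)
E
```

```text
t 8.75 tcp [ 0.5194 -0.0609  0.2277] w 0.6835730579102388 0.0 [-0.2  0.2 -0.2]
yellow [(118, [329.6, 109.8], [325, 103, 10, 17])]
orange [(605, [288.4, 85.6], [263, 78, 51, 15])]
-0.00 -0.05 1.86 0.0; -0.00 -0.05 1.86 0.0; -0.00 -0.05 1.86 0.0; -0.00 -0.05 1.86 0.0; -0.00 -0.05 1.86 0.0
```

Request:
step_arm(targets="0 -0.1 2 0; 0 -0.1 2 0; 0 0 2 0; 0 0 1.8 0; 0 0 1.5 0; 0 0 0 0; 0 0 0 0")

```text
time_s: 9.38
tcp_pos: [0.5219, -0.0598, 0.135]
ee_rot: [[0.079, -0.997, -0.002], [-0.997, -0.079, -0.001], [0.0, 0.002, -1.0]]
wrist_force: [0.8, 0.6, 0.6]
gripper_width: 0.692
gripper_force: 0.0
```

Request:
step_arm(targets="0 0 0 0; 0 0 0 0; 0 0 0 0; 0 0 0 0; 0 0 0 0; 0 0 0 0; 0 0 0 0; 0 0 0 0", claw=0)

```text
time_s: 10.05
tcp_pos: [0.5221, -0.0605, 0.1356]
ee_rot: [[0.078, -0.997, 0.0], [-0.997, -0.078, -0.0], [0.0, -0.0, -1.0]]
wrist_force: [-0.1, 0.0, 0.7]
gripper_width: 0.168
gripper_force: 0.0
```

Run:
```python
from pm import *
c=pm("b2"); s=sense(); T=np.array(s["tcp_pos"]); R=np.array(s["ee_rot"])
# arc: bar at grasp point
def off(a):
    g=lambda t: np.array([-(.138*np.cos(t)+.0*t)+ .042*np.sin(t), .042*np.cos(t)+.138*np.sin(t)])
    return g(a)-g(0)
print("check pin",proj(c,world(p,local(p,"pin"))),"mark",proj(c,world(p,local(p,"mark"))))
q=p.copy()
for m in(.58,.6,.63,.66,.7):
    q[7]=m; print(m,proj(c,world(q,local(q,"mark"))))
prev=np.zeros(2)
for a in(.1,.2,.3,.4,.5,.6):
    o=off(a); d=o-prev; prev=o
    w=np.array([np.cos(p[2])*d[0],np.sin(p[2])*d[0],d[1]]); print(a,(100*R.T@w).round(2))
```

```text
t 10.05 tcp [ 0.5221 -0.0605  0.1356] w 0.16760738208217232 0.0 [-0.1  0.   0.7]
yellow [(308, [338.8, 110.3], [331, 98, 16, 27])]
orange [(1824, [280.2, 61.5], [221, 45, 95, 36])]
check pin [338.89538443 107.76070687] mark [265.04265908  67.59862574]
0.58 [280.38885008  69.32518157]
0.6 [274.45341506  68.60841446]
0.63 [264.8186268   67.57638707]
0.66 [254.28076977  66.61999419]
0.7 [238.79881348  65.51655077]
0.1 [-0.   -0.49 -1.36]
0.2 [-0.   -0.62 -1.3 ]
0.3 [-0.   -0.75 -1.23]
0.4 [-0.   -0.87 -1.15]
0.5 [-0.   -0.98 -1.06]
0.6 [-0.   -1.08 -0.96]
```

Request:
step_arm(targets="0 0 0 0; 0 0 0 0; 0 0 0 0; 0 0 0 0; 0 0 0 0; 0 0 0 0")

```text
time_s: 10.6
tcp_pos: [0.5212, -0.0606, 0.1354]
ee_rot: [[0.078, -0.997, -0.002], [-0.997, -0.078, -0.0], [0.0, 0.002, -1.0]]
wrist_force: [-3.4, 0.3, 2.9]
gripper_width: 0.103
gripper_force: 30.0
```

Request:
step_arm(targets="0 -0.24 -0.68 0; 0 -0.25 -0.68 0; 0 -0.3 -0.65 0; 0 -0.32 -0.65 0; 0 -0.37 -0.62 0; 0 -0.38 -0.61 0; 0 -0.43 -0.58 0; 0 -0.44 -0.57 0; 0 -0.48 -0.54 0; 0 -0.5 -0.52 0; 0 0 0 0; 0 0 0 0")

```text
time_s: 11.6
tcp_pos: [0.5569, -0.0578, 0.1976]
ee_rot: [[0.077, -0.997, -0.005], [-0.997, -0.077, -0.0], [-0.0, 0.005, -1.0]]
wrist_force: [-9.9, 1.0, 2.7]
gripper_width: 0.102
gripper_force: 30.0
```

Run:
```python
from pm import *
c=pm("b3"); c2=cap("scene","s3.png"); pickle.dump(c2,open("s3.pkl","wb"))
q=p.copy()
for a in(.44,.48,.52,.56,.6,.64): print(a,"pin",proj(c,world(p,[p[5]-.148*np.cos(a),p[6]-.073,.112+.148*np.sin(a)])).round(1),"mark",proj(c,world(p,[p[5]-.148*np.cos(a),p[6]-.086,.112+.148*np.sin(a)])).round(1))
a=np.hstack([cv2.resize(c["frame"][0:140,200:400],None,fx=2.6,fy=2.6,interpolation=cv2.INTER_CUBIC)])
b=cv2.resize(c2["frame"][130:200,280:350],None,fx=3,fy=3,interpolation=cv2.INTER_CUBIC)
o=np.zeros((364,520+210,3),np.uint8);o[:,:520]=a;o[:210,520:]=b
cv2.imwrite("pics/b3.png",o)
```

```text
t 11.6 tcp [ 0.5569 -0.0578  0.1976] w 0.10244250063050023 29.994290471076965 [-9.9  1.   2.7]
yellow [(330, [370.0, 111.2], [362, 99, 17, 27])]
orange [(941, [355.5, 80.7], [323, 73, 65, 16])]
0.44 pin [373.5 108.5] mark [373.7  87. ]
0.48 pin [370.6 108.4] mark [370.8  86.2]
0.52 pin [367.2 108.2] mark [367.4  85.4]
0.56 pin [363.1 108.1] mark [363.2  84.6]
0.6 pin [358.3 107.9] mark [358.4  83.7]
0.64 pin [352.8 107.8] mark [352.9  82.7]
```

```bash
cat > box.py <<'E'
from pm import *
def boxmask(c,m,sh=(0,0,0)):
    P=[]
    for i in(-1,1):
        for j in(-1,1):
            for k in(-1,1):
                rr=.148+.017*i; t=.005*k
                P.append(proj(c,world(p,[p[5]-rr*np.cos(m)+t*np.sin(m),p[6]-.086+.0035*j,.112+rr*np.sin(m)+t*np.cos(m)])))
    P=np.array(P); h=cv2.convexHull(P.astype(np.float32))
    M=cv2.moments(h); return np.r_[M["m10"]/M["m00"],M["m01"]/M["m00"],P.min(0),np.ptp(P,axis=0)].round(1)
def pinpx(c,a): return proj(c,world(p,[p[5]-.148*np.cos(a),p[6]-.073,.112+.148*np.sin(a)])).round(1)
E
python3 - <<'E'
from box import *
for f,n in(("b1","b1"),("b3","b3")):
    c=pickle.load(open(f+".pkl","rb"))
    for m in(.56,.58,.6,.62,.64,.66): print(f,m,boxmask(c,m))
c=pickle.load(open("s3.pkl","rb"))
h=cv2.cvtColor(c["frame"],cv2.COLOR_BGR2HSV);H,S,V=[h[...,i].astype(int) for i in range(3)]
for n,M in(("or",(H>=5)&(H<=14)&(S>180)&(V>120)),("ye",(H>=20)&(H<=34)&(S>150)&(V>120))):
    M=M.astype(np.uint8);M[:120]=0;M[230:]=0;M[:,:270]=0;M[:,360:]=0
    k,l,st,ce=cv2.connectedComponentsWithStats(M); print(n,[(int(st[i,4]),ce[i].round(1),st[i,:4]) for i in range(1,k) if st[i,4]>3])
for m in(.45,.5,.56,.6,.64): print(m,boxmask(c,m),pinpx(c,m))
E
```

```text
b1 0.56 [298.8  88.2 272.1  80.8  52.6  14.3]
b1 0.58 [296.1  88.  269.3  80.4  52.6  14.6]
b1 0.6 [293.2  87.8 266.4  80.   52.6  14.9]
b1 0.62 [290.2  87.6 263.4  79.6  52.5  15.2]
b1 0.64 [287.   87.4 260.3  79.3  52.4  15.5]
b1 0.66 [283.7  87.2 257.   78.9  52.2  15.8]
b3 0.56 [364.3  84.7 331.4  76.8  64.6  14.9]
b3 0.58 [362.1  84.2 328.8  76.1  65.4  15.4]
b3 0.6 [359.7  83.7 326.1  75.4  66.1  15.9]
b3 0.62 [357.2  83.3 323.2  74.6  66.8  16.4]
b3 0.64 [354.5  82.8 320.1  73.8  67.4  17. ]
b3 0.66 [351.7  82.3 316.9  73.   67.9  17.5]
or []
ye [(7, array([317.9, 138.9]), array([316, 138,   5,   3], dtype=int32)), (4, array([312.8, 141.2]), array([312, 141,   3,   2], dtype=int32)), (61, array([321.3, 198.3]), array([313, 193,  16,  12], dtype=int32))]
0.45 [303.3 155.5 298.2 150.1  10.2  10.7] [306.2 157. ]
0.5 [302.4 154.  297.3 148.5  10.1  11. ] [305.3 155.4]
0.56 [301.2 152.2 296.2 146.6  10.   11.3] [304.  153.7]
0.6 [300.3 151.1 295.3 145.4   9.9  11.5] [303.2 152.6]
0.64 [299.3 150.1 294.4 144.3   9.8  11.6] [302.2 151.6]
```

View pics/b3.png

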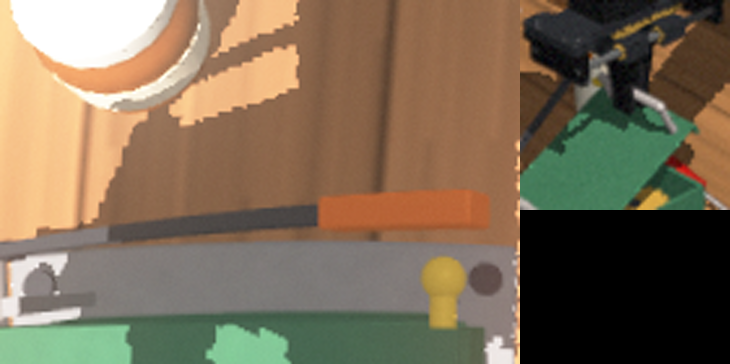

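The crop shows the mark (px x 322–388) at about 0.63 rad and the yellow ball at (370,106), about 0.49 rad. Lifting nearly the rest.

Request:
step_arm(targets="0 -0.2 -0.2 0; 0 -0.3 -0.3 0; 0 -0.3 -0.3 0; 0 -0.3 -0.25 0; 0 -0.25 -0.2 0; 0 0 0 0; 0 0 0 0; 0 0 0 0")

```text
time_s: 12.37
tcp_pos: [0.5706, -0.0566, 0.2103]
ee_rot: [[0.078, -0.997, -0.004], [-0.997, -0.078, -0.0], [0.0, 0.004, -1.0]]
wrist_force: [-10.5, 0.8, 3.8]
gripper_width: 0.103
gripper_force: 30.0
```

Run:
```python
from box import *
c=pm("b4")
for m in(.56,.58,.6,.62,.64,.66): print(m,boxmask(c,m),pinpx(c,m))
T=np.array(sense()["tcp_pos"])-[.5216,-.0605,.1355]; print(T)
for a in(.58,.6,.62,.64,.66): print(a,.138*(1-np.cos(a))+.042*np.sin(a),.138*np.sin(a)-.042*(1-np.cos(a)))
```

```text
t 12.3667 tcp [ 0.5706 -0.0566  0.2103] w 0.10264356090759406 29.995693266391754 [-10.5   0.8   3.8]
yellow [(343, [377.8, 111.5], [370, 99, 17, 28])]
orange [(810, [377.3, 83.7], [347, 77, 61, 14])]
0.56 [384.1  87.2 353.8  80.5  59.9  13.6] [383.2 108.8]
0.58 [382.4  86.7 351.6  79.9  60.6  13.8] [381.4 108.7]
0.6 [380.6  86.3 349.4  79.2  61.4  14.1] [379.4 108.6]
0.62 [378.6  85.9 347.   78.6  62.1  14.4] [377.3 108.5]
0.64 [376.4  85.5 344.4  77.9  62.7  14.6] [375.  108.4]
0.66 [374.1  85.  341.8  77.1  63.4  14.9] [372.5 108.3]
[0.04901938 0.00385814 0.07484817]
0.58 0.045585159656962894 0.06875873457371641
0.6 0.04781866902505588 0.07058475715472137
0.62 0.050088249723137135 0.07236574733397454
0.64 0.05239299394918809 0.07410099273915041
0.66 0.05473197983624785 0.0757897992952232
```

Request:
step_arm(targets="0 -0.1 -0.08 0; 0 -0.07 -0.06 0; 0 0 0 0; 0 0 0 0; 0 0 0 0; 0 0 0 0")

```text
time_s: 12.92
tcp_pos: [0.5723, -0.0565, 0.2117]
ee_rot: [[0.078, -0.997, -0.004], [-0.997, -0.078, -0.0], [0.0, 0.004, -1.0]]
wrist_force: [-10.5, 1.6, 3.7]
gripper_width: 0.105
gripper_force: 30.0
```

Run:
```python
from box import *
for i in range(2): c=pm("b5")
for m in(.6,.61,.62,.63,.64,.65,.66): print(m,boxmask(c,m),pinpx(c,m))
t=cap("top"); pickle.dump(t,open("t5.pkl","wb"))
for m in(.6,.64): print(m,boxmask(t,m),pinpx(t,m))
h=cv2.cvtColor(t["frame"],cv2.COLOR_BGR2HSV);H,S,V=[h[...,i].astype(int) for i in range(3)]
for n,M in(("or",(H>=5)&(H<=14)&(S>200)&(V>150)),("ye",(H>=20)&(H<=34)&(S>150)&(V>100))):
    M=M.astype(np.uint8);M[:160]=0;M[240:]=0;M[:,:370]=0;M[:,410:]=0
    k,l,st,ce=cv2.connectedComponentsWithStats(M); print(n,[(int(st[i,4]),ce[i].round(1),st[i,:4]) for i in range(1,k) if st[i,4]>3])
```

```text
t 12.9167 tcp [ 0.5723 -0.0565  0.2117] w 0.1049874677278505 29.99575585126877 [-10.5   1.6   3.7]
yellow [(343, [378.8, 111.4], [371, 99, 17, 28])]
orange [(782, [379.6, 83.9], [349, 77, 61, 14])]
t 12.9667 tcp [ 0.5723 -0.0565  0.2117] w 0.10132228941899919 29.99574065208435 [-9.2  0.3  3.7]
yellow [(343, [378.8, 111.4], [371, 99, 17, 28])]
orange [(782, [379.7, 83.9], [349, 77, 61, 14])]
0.6 [382.9  86.6 352.   79.7  60.9  14. ] [381.8 108.7]
0.61 [382.   86.4 350.8  79.4  61.2  14.1] [380.8 108.7]
0.62 [381.   86.2 349.7  79.   61.6  14.2] [379.7 108.6]
0.63 [379.9  86.  348.4  78.7  61.9  14.4] [378.6 108.6]
0.64 [378.9  85.8 347.2  78.3  62.2  14.5] [377.5 108.5]
0.65 [377.7  85.6 345.9  78.   62.6  14.6] [376.3 108.5]
0.66 [376.6  85.3 344.6  77.6  62.9  14.8] [375.1 108.4]
0.6 [391.1 205.5 388.3 199.    5.7  13. ] [385.8 205.8]
0.64 [391.3 203.8 388.5 197.4   5.7  12.7] [385.9 204.1]
or []
ye []
```

The pin reads about 0.628 rad and the mark about 0.632. They match, so I'm handing in.

```bash
python3 -c "
from station import r; print(r.finish_job())"
```

```text
the job is handed in; nothing more can be done
None
```

I handed the job in with the cover held open at about 0.628 rad, against about 0.632 rad for the orange mark. Before that the needle stopped over the red dot for over a second, then was left over the blue dot, each within about 1 mm by the wrist camera; nothing else was touched on purpose, though I took no final picture of the bench, and about 13 s of the 54 s were used.

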